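# Rack a spectacle frame and hold the curing key switch on

## Task

Take the blue-green spectacle frame off the little wooden easel and stand it upright, browline up, in the empty middle slot of the white curing rack between the two grey frames, and let go of it. Then take the red-headed key from its black stand, work it fully down into the key switch on the grey box without forcing it (it catches half way and has to be rocked a little clockwise to drop home), and turn it a quarter turn clockwise against the spring. Finish still gripping the key and holding it turned, with the two grey frames left as they stood.

Things in the scene. Friction and masses are not known exactly. Their poses are not given: they have to be found in the camera images.
- frame: Blue-green eyeglass frame front, flat and rigid, 140 mm wide (y), 8 thick (x), 50 high (z), 40 g, same both sides. Origin: middle of its lower edge; z points up to the straight browline bar. Flat lower rim edges lie 21 to 57 mm either side of the middle. At the start it leans on the easel, top tilted 30 degrees (0.52 rad) from vertical towards the easel's -x.
- bridge (a point): Middle of the frame's top edge at the bridge, 50 mm above the frame's origin; axes as the frame. The bridge is solid 13 mm either side and 26 mm down from here: grip it there across its 8 mm (x).
- easel: Fixed wooden easel, base 90 x 130 x 6 mm. Origin: underside, below the middle of the leaning frame's lower edge, which is 30 mm higher. Two prongs 14 mm wide, 46 mm either side of the middle, carry the frame's back up to 46 mm of its height; 6 mm lips at its foot. The middle is open: a finger can pass behind the bridge. The frame lifts out along its own z.
- rack: Fixed white rack, base 170 (x) x 150 (y) x 12 mm, lamp bars 45 mm high at both y ends. Origin: underside centre. Three slots run along y at x = -60, 0, 60 mm, 11 mm wide between walls 4 mm thick, 16 mm high (yellow at the middle slot) that stand 30 to 48 mm either side of the middle. Slot floors 12 mm above the origin. A frame's y lies along the rack's y, either way round.
- middle_slot (a point): Middle of the floor of the empty middle slot, where the frame's origin goes; axes as the rack.
- mate_a: Grey frame like the blue-green one, loose in the slot at rack x = -60 mm; leave it standing. Origin and axes as frame.
- mate_b: Grey frame, a shade lighter, loose in the slot at rack x = +60 mm; leave it standing. Origin and axes as frame.
- key: Key, 63.5 mm tall, 40 g, same turned half round. Origin: centre of its tip; z up to the head. From the tip up: bit 18 (x) x 5 (y) x 10 mm, chamfered; round shank 5 mm; round shoulder 23 mm across, underside 25.5 mm up; red head 30 (x) x 9 (y) mm from 29.5 to 63.5 mm, gripped across its 9 mm. It starts upright, bit down, shoulder on the stand's top.
- keystand: Fixed black block 46 x 40 x 34 mm, the key's slot in its top; origin: underside centre. The key has about 1 mm play; lift it 30 mm to clear.
- lock: Fixed grey key-switch box 110 x 110 x 70 mm high, aluminium lid 6 mm thick, white ticks in line with the keyhole, green ticks at a quarter turn. Origin: underside centre, z up. Fully home, the key's shoulder rests on the lid, its tip 25.5 mm below the lid's top (44.5 mm above this origin).
- keyhole (a point): Centre of the keyhole slot (19.4 x 6.4 mm, along x) in the lid's top. Below it the cylinder's slot, top 17.5 mm down, rests 0.40 rad (23 degrees) clockwise of the lid's: a key put straight in stops 8 mm short of home. There it can turn: press lightly (5 N), rock it clockwise by 23 degrees, and push on; two spring pins resist with a few N (under 12).
- rotor (a joint): Angle of the brass cylinder in the box, rad: 0 at rest, grows clockwise seen from above, stop at 1.28. A spring (0.08 N m) returns it. Key and cylinder have about 0.1 rad of slack, so a key turned a quarter turn from the lid's slot reads about 1.07; more than 0.9 is wanted.
There are look-alikes about, which are no part of the job. Leave any pink look-alike of the rack alone. What is shaped like the frame but purple is not meant.

How it is judged:
On the way, in this order (a step that is already met when the one before it is completed fails the run):
1. the blue-green frame stands upright in the rack's middle slot, let go (x of frame in the frame of rack between -0.008 and 0.008 m and y of frame in the frame of rack between -0.025 and 0.025 m and z of frame in the frame of rack between 0.007 and 0.017 m and angle between frame's own z axis and vertical below 0.25 rad and contact force between the fingers and frame below 0.05 N), for 0.3 s.
2. the key is fully home in the key switch (x of key in the frame of lock between -0.004 and 0.004 m and y of key in the frame of lock between -0.004 and 0.004 m and z of key in the frame of lock between 0.04 and 0.0475 m and angle between key's own z axis and vertical below 0.2 rad), for 0.1 s.
3. the key switch is turned a quarter and held by the gripped key (all of step 2 and value of joint rotor above 0.9 rad and contact force between the fingers and key above 1 N), for 0.3 s.
At the end, for the whole second after the job is handed in: Frame upright (0.25 rad) and untouched in the middle slot (8 mm across, 25 mm along, 5 mm in height); key home (tip 40 to 47.5 mm above box underside, 4 mm off axis, tilt under 0.2 rad), cylinder past 0.9 rad, fingers gripping the key; grey frames within 20 mm of their starts (all of step 1 and all of step 3 and linear speed of frame below 0.02 m/s and distance of each of mate_a, mate_b from where it was at the start of the episode below 0.02 m); the arm keeps its last pose, push and grip.
It fails at once if a grey frame is knocked out of place (distance of any of mate_a, mate_b from where it was at the start of the episode above 0.03 m).
It fails at once if the key is forced (more than 60 N on the switch) (contact force between key and lock above 60 N).
It also fails if it takes over 58 s, if anything falls off the work surface, if the arm or the gripper's body presses on something with over 40 N, if the wrist force passes 120 N, or if a joint passes its speed limit or range.

## Robot

A 6-joint arm with a two-finger parallel gripper is mounted at the origin on the work surface. World frame = base frame: x ahead of the robot, y to its left, z up, the work surface at z = 0. Lengths are in m, angles in rad, forces in N, time in s.
With the tool pointing down it reaches from about 0.275 to 0.875 m from the base axis. Payload 12.5 kg.
Tool frame: the origin (TCP) lies on the centre line of the jaws, within the pads' length; the fingertips stand ahead of it and the grasp point (between the pads) lies 6 mm ahead of it (env.tip_reach is the z of the fingertips in the tool frame, in m); z points along the fingers, y is the line along which they close (so a half turn about z gives the same grasp; the last joint's range is limited). The gripper opens to 85 mm and grips with 20 to 120 N. Pads are 22 mm wide; open, the fingers measure 114 mm over their backs; the gripper's body (76 mm by 85 mm) begins 54 mm behind the grasp point. The pads swing forward as they close: fully open they stand 13 mm farther back than shut.
Start: joints at [-1.345, 0.351, 1.652, -0, 1.139, -0.085], TCP at [0.168, -0.524, 0.256] pointing down, gripper open.
Joint ranges: [-2.75, 2.75], [-0.79, 2.1], [0.01, 2.65], [-1.57, 4.71], [0.07, 3.14], [-2.87, 2.87]. Speed limits (rad/s): [2.22, 2.22, 2.79, 3.14, 3.14, 3.14].

## Interface

Orientations are given as [roll, pitch, yaw] about the fixed x, y, z axes, in that order (R = Rz(yaw) Ry(pitch) Rx(roll)).
In Python, from plant import readout, vision, job, env gives the robot as it stands. The module is installed in compiled form; this text tells all that it offers.
- The arm moves only by the tool step_arm, never from a script. Its argument "motion" is one flat list of numbers, 7 for each row, row after row: the closure, from -1 (fully open) to 1 (shut), then the shift along the tool's x, y, z in mm, then the turn, a rotation vector about the tool's x, y, z in rad. In form: [claw, x, y, z, rx, ry, rz, claw, x, y, z, rx, ry, rz, ...]. A call has 1 to 10 rows; each row shifts and turns the commanded pose from where the row before left it, along the tool's axes as they then stand; what a row does not reach is not made up. A row lasts 1/8 s, in which the tool goes at most 62.5 mm and 10.7 degrees, less where a joint would pass 70% of its speed; a pose out of reach is approached as far as the arm can. A call with a gripper value outside its range is refused whole. The fingers move at their own pace and stop on an object; "squeeze" is the grip in N (left out, the last holds). Time passes only in rows, so rows that do not move let the fingers close. It gives the time, the measured TCP pose, the force, the opening and the grip force at its end, in the units of the state.
- readout.observe(): the state, without advancing time (a new reading comes with each control period).
- vision.grab_frame(name): name is "side" or "top" or "wrist"; returns a dict with "image" (420x560x3 uint8, blue, green, red), "range_z" (420x560 float32, m along the optical axis (not along the pixel's ray), 0 where there is no reading), "fx", "fy", "cx", "cy" (pixels), "R" (3x3) and "t" (3): a world point X has camera coordinates R X + t. Camera axes: x right, y down, z forward; pixel columns grow to the right and rows downward; lengths in m; the calibration is good to about 2 mm. A picture is of the moment at which its call begins.
- job.hand_in(): hands the job in; it is judged then, once.
The state is a dict: "time": time; "q": joint angles; "joint_velocities": joint speeds; "tau": joint torques, N m; "tcp_pos": TCP position; "tcp_rot": TCP orientation; "contact_force": force on the tool from outside, world axes, zero at the start; "torque": the same for the moment, N m; "width": finger opening in m; "finger_force": force on a finger pad.
Only numpy, scipy, OpenCV 4.12 (cv2) and the standard library are available. Lean on these libraries where they do the work, as an engineer would, in place of code of your own. Each camera call takes 0.05 s, during which the arm holds its last target. There are 200 camera calls.

## Working session

There is one attempt and no reset: what is moved stays moved. The work goes in short steps, Python scripts to look and compute and a tool call to move; the robot and the scene stay as the last step left them, time stands still between calls to the robot, and variables do not carry over. Pictures are saved under pics/ and viewed, at most 12 in all, crops included, and the job is handed in when it is done.

Besides the shell and the picture viewer there is one more tool, called after ">>>" in YAML: its name, and indented under it one key for each argument. step_arm: Moves the arm, as the interface text tells. Its arguments: {"type":"object","properties":{"motion":{"type":"array"},"squeeze":{"type":"number"}},"required":["motion"]}

```bash
mkdir -p pics; ls; python3 - <<'E'
from plant import readout, vision, job, env
import cv2,numpy as np
print(readout.observe(), env.tip_reach)
for n in("top","side"):
    f=vision.grab_frame(n); np.savez(f"{n}0.npz",**f); cv2.imwrite(f"pics/{n}0.png",f["image"])
    print(n,f["fx"],f["fy"],f["cx"],f["cy"],f["R"],f["t"])
E
```

```text
pics
{'time': 0.0, 'q': array([-1.34461745e+00,  3.51246768e-01,  1.65245009e+00,  1.97804749e-05,
        1.13910777e+00, -8.45829143e-02]), 'joint_velocities': array([-0.00016555, -0.00179757, -0.00036957, -0.00118536, -0.00104295,
        0.00072313]), 'tau': array([-1.47578652e-03, -5.06105196e+01, -2.91407007e+01, -1.89058887e-04,
        4.50826119e-03,  9.35473992e-06]), 'tcp_pos': array([ 0.16814772, -0.52333533,  0.25574276]), 'tcp_rot': array([-3.14038653e+00, -1.20281930e-04,  3.10753435e-01]), 'contact_force': array([-0.45629771,  0.65238847, -0.2186934 ]), 'torque': array([0.08518977, 0.00428992, 0.01338344]), 'finger_force': 0.0, 'width': 0.08526210940641503} 0.025
top 479.8242602188511 479.8242602188511 276.5257955033532 209.48854076109288 [[-0.00529991 -0.99982513  0.01793401]
 [-0.99571032  0.00361973 -0.09245466]
 [ 0.09237357 -0.01834708 -0.99555538]] [-0.07423338  0.51983894  1.39165163]
side 473.04913780783124 473.04913780783124 281.1693962209763 208.92091249408512 [[-0.85261311 -0.52251808 -0.00507416]
 [-0.37718205  0.62212506 -0.68607151]
 [ 0.36164152 -0.58303968 -0.72751642]] [0.39606492 0.29930878 0.94259169]
```

View pics/top0.png

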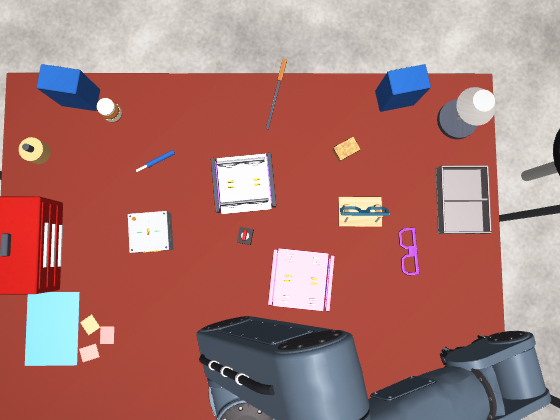

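View pics/side0.png

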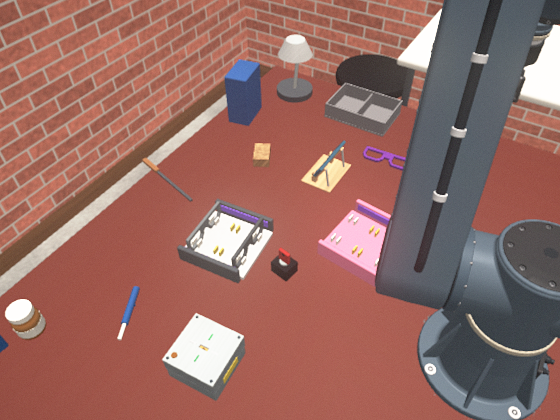

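The side and top views show:
- the white rack at top (244,183)
- the pink rack look-alike at (302,280)
- the blue-green frame on the easel at (363,211)
- the purple look-alike frame at (408,250)
- the key and stand at (245,236)
- the lock at (150,232)

The white rack and the blue-green frame fit the description by colour. I'll confirm them in one enlarged crop and measure.

```bash
cat > h.py <<'E'
import cv2,numpy as np
from scipy.spatial.transform import Rotation as Rn
def load(n): return dict(np.load(n+".npz"))
def cloud(f):
    z=f["range_z"].astype(float); v,u=np.mgrid[:z.shape[0],:z.shape[1]]
    P=np.stack([(u-f["cx"])/f["fx"]*z,(v-f["cy"])/f["fy"]*z,z],-1)
    P=(P-f["t"])@f["R"]; P[z<=0]=np.nan; return P
def ray(f,uv,h):
    uv=np.atleast_2d(uv).astype(float)
    d=np.c_[(uv[:,0]-f["cx"])/f["fx"],(uv[:,1]-f["cy"])/f["fy"],np.ones(len(uv))]@f["R"]
    o=-f["R"].T@f["t"]; return o+d*((h-o[2])/d[:,2])[:,None]
def hsv(f): return cv2.cvtColor(f["image"],cv2.COLOR_BGR2HSV)
def rect(m,f,h):  # minAreaRect in world of mask at height h
    uv=np.argwhere(m)[:,::-1]; return cv2.minAreaRect(ray(f,uv,h)[:,:2].astype(np.float32))
E
python3 - <<'E'
from h import *
for n in("top","side"):
    f=load(n+"0"); P=cloud(f); H=hsv(f); hh,s,v=[H[...,i].astype(int) for i in range(3)]
    x,y,z=P[...,0],P[...,1],P[...,2]
    print(n,"table z",np.nanmedian(z[(hh<8)&(s>120)]) )
    teal=(hh>85)&(hh<108)&(s>90)&(v>40)&(x>.3)&(x<.7)&(y<-.1)&(y>-.5)&(z>.02)&(z<.12)
    Q=P[teal]; print("teal",len(Q),Q.min(0),Q.max(0),np.median(Q,0)); 
    c=Q.mean(0);U,S,V=np.linalg.svd(Q-c); print(c,V,S)
    wood=(hh>12)&(hh<30)&(s>60)&(v>130)&(x>.3)&(x<.75)&(y<-.1)&(y>-.4)&(z<.012)
    k=cv2.connectedComponentsWithStats(wood.astype(np.uint8)); 
    for i in range(1,k[0]):
        if k[2][i,4]>60: print("wood",k[3][i],rect(k[1]==i,f,.006))
    lid=(z>.06)&(z<.08)&(x>.2)&(x<.7)&(y>.1)&(y<.5)&(s<80)
    print("lid",lid.sum(),np.median(z[lid]),rect(lid,f,.07))
    red=(hh<6)|(hh>174)
    key=red&(s>150)&(z>.045)&(z<.09)&(abs(y)<.3)&(x>.3)&(x<.65)
    print("key",key.sum(), key.any() and (P[key].min(0),P[key].max(0),P[key].mean(0)))
    st=(v<70)&(z>.025)&(z<.05)&(abs(y)<.2)&(x>.35)&(x<.56)
    k=cv2.connectedComponentsWithStats(st.astype(np.uint8)); 
    for i in range(1,k[0]):
        if k[2][i,4]>60: print("stand",k[3][i],rect(k[1]==i,f,.034))
    rk=(z>.004)&(z<.065)&(abs(y)<.2)&(x>.5)&(x<.8)&~((hh<20)&(s>120))
    print("rack",rk.sum(),cv2.minAreaRect(P[rk][:,:2].astype(np.float32)))
    yl=(hh>20)&(hh<35)&(s>100)&(z>.015)&(z<.04)&(abs(y)<.2)&(x>.5)&(x<.8)
    print("yel",yl.sum(),yl.any() and rect(yl,f,.028))
    gr=(hh>45)&(hh<85)&(s>80)&(z>.06)&(y>.1)&(x<.7)
    print("green",gr.sum(),gr.any() and rect(gr,f,.07))
f=load("top0"); s=load("side0")
a=cv2.resize(f["image"][140:320,200:440],None,fx=3.3,fy=3.3,interpolation=2)[:594]
cv2.imwrite("pics/c1.png",a)
E
```

```text
top table z -0.0002349812042868989
teal 244 [ 0.49795572 -0.39731326  0.03335821] [ 0.52522206 -0.25962036  0.08164705] [ 0.51021665 -0.33035438  0.06582865]
[ 0.51114024 -0.33061147  0.05955626] [[ 0.01499919  0.99988657  0.00137011]
 [-0.49966235  0.00630847  0.86619729]
 [-0.86609039  0.01367685 -0.49970029]] [0.65333404 0.27215392 0.03364254]
wood [361.44859813 197.82242991] ((0.5550338625907898, -0.32672831416130066), (0.12376970797777176, 0.00605850201100111), 89.81461334228516)
wood [360.1625 203.6375] ((0.5343939661979675, -0.3280227780342102), (0.020018309354782104, 0.12707725167274475), 1.2090680599212646)
wood [359.94458438 221.08312343] ((0.4878978133201599, -0.326593279838562), (0.12743905186653137, 0.036148715764284134), 86.18331146240234)
lid 1512 0.06937740778171558 ((0.45452624559402466, 0.28822237253189087), (0.11022438108921051, 0.11250758171081543), 4.230330467224121)
key 33 (array([0.42860634, 0.0112689 , 0.06237289]), array([0.45708665, 0.02311247, 0.07611948]), array([0.44275554, 0.01672525, 0.0711649 ]))
rack 3337 ((0.6543871164321899, 0.024586878716945648), (
[... 710 characters left out ...]
993896), (0.13175033032894135, 0.08935405313968658), 89.31082153320312)
lid 3328 0.07066363514319937 ((0.4555915296077728, 0.29117459058761597), (0.11369931697845459, 0.11361201852560043), 4.254868507385254)
key 92 (array([0.43075039, 0.01431236, 0.04544154]), array([0.45998634, 0.02532556, 0.07584629]), array([0.44285502, 0.0205729 , 0.06329909]))
rack 4906 ((0.6504945755004883, 0.001074187457561493), (0.295321524143219, 0.23873914778232574), 1.106169581413269)
yel 73 ((0.5992828607559204, 0.027829285711050034), (0.022713664919137955, 0.09778878092765808), 5.263209819793701)
green 10 ((0.4574805796146393, 0.2920636236667633), (0.0016359809087589383, 0.055069275200366974), 4.018782615661621)
```

View pics/c1.png

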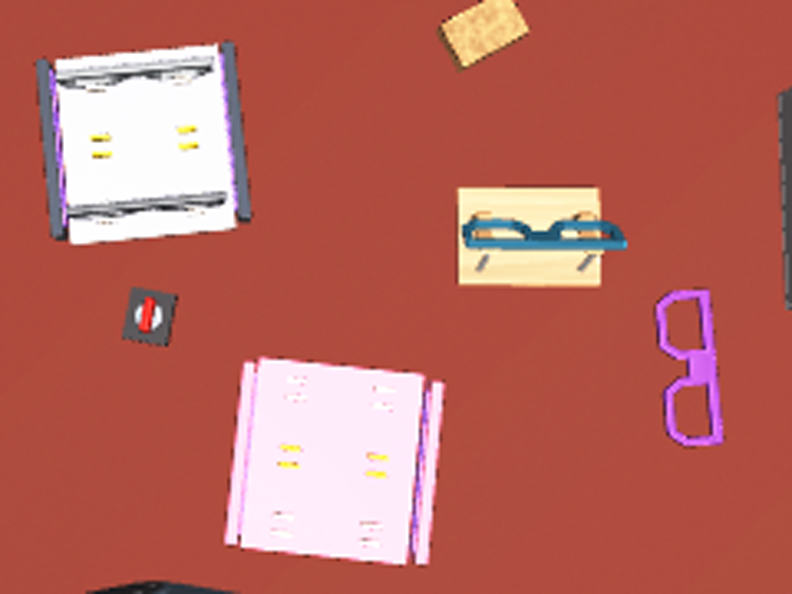

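The crop shows the white rack at crop (145,145), holding two grey frames with a yellow middle slot. The blue-green frame is on the easel at crop (540,235), leaning toward -x. The pink rack and purple frame are the look-alikes, and the key stand is at crop (148,315). Next I'll plan the pregrasp and look with the wrist camera.

```bash
cat >> h.py <<'E'
def Rtool(z,x):
    z=np.array(z,float);z/=np.linalg.norm(z);x=np.array(x,float);x-=z*(x@z);x/=np.linalg.norm(x)
    return np.c_[x,np.cross(z,x),z]
def down(yaw): return Rn.from_euler("xyz",[np.pi,0,yaw]).as_matrix()
def delta(p,R):
    "rotvec (tool) to do first, then shift in new axes; also shift in current axes"
    from plant import readout
    o=readout.observe(); R0=Rn.from_euler("xyz",o["tcp_rot"]).as_matrix()
    rv=Rn.from_matrix(R0.T@R).as_rotvec(); d=np.array(p)-o["tcp_pos"]
    print("t",o["time"],"tcp",o["tcp_pos"].round(4),"rot",o["tcp_rot"].round(3),"q",o["q"].round(2),"w",o["width"])
    print("rotvec",rv.round(4),"norm",np.linalg.norm(rv),"| shift cur",(R0.T@d*1000).round(1),"| shift new",(R.T@d*1000).round(1))
E
python3 - <<'E'
from h import *
R=Rtool([.5,0,-.866],[.015,1,0])
delta(np.array([.5,-.3265,.0733])+.12*np.array([-.5,0,.866]),R)
delta([.40,-.33,.25],R)
E
```

```text
t 0.1 tcp [ 0.1682 -0.5234  0.2558] rot [-3.14  -0.     0.311] q [-1.34  0.35  1.65  0.    1.14 -0.08] w 0.0852066032911776
rotvec [-0.45    0.3312 -1.2172] norm 1.339257007058941 | shift cur [ 319.  -104.2   78.7] | shift new [199.4 193.6 204. ]
t 0.1 tcp [ 0.1682 -0.5234  0.2558] rot [-3.14  -0.     0.311] q [-1.34  0.35  1.65  0.    1.14 -0.08] w 0.0852066032911776
rotvec [-0.45    0.3312 -1.2172] norm 1.339257007058941 | shift cur [ 279.9 -113.2    6. ] | shift new [195.9 195.4 120.9]
```

>>> step_arm:
  motion: [-1,40,-16,1,0,0,0,-1,40,-16,1,0,0,0,-1,40,-16,1,0,0,0,-1,40,-16,1,0,0,0,-1,40,-16,1,0,0,0,-1,40,-16,1,0,0,0,-1,40,-16,1,0,0,0]
  squeeze: 40

```text
time: 0.98
tcp_pos: [0.4015, -0.3302, 0.2491]
tcp_rot: [-3.141, 0.0, 0.311]
contact_force: [0.2, 0.2, 0.0]
width: 0.0856
finger_force: 0.0
```

>>> step_arm:
  motion: [-1,0,0,0,-0.05,0.0368,-0.1352,-1,0,0,0,-0.05,0.0368,-0.1352,-1,0,0,0,-0.05,0.0368,-0.1352,-1,0,0,0,-0.05,0.0368,-0.1352,-1,0,0,0,-0.05,0.0368,-0.1352,-1,0,0,0,-0.05,0.0368,-0.1352,-1,0,0,0,-0.05,0.0368,-0.1352,-1,0,0,0,-0.05,0.0368,-0.1352,-1,0,0,0,-0.05,0.0368,-0.1352,-1,0,0,0,0,0,0]

```text
time: 2.22
tcp_pos: [0.4, -0.3316, 0.2488]
tcp_rot: [2.619, -0.007, 1.557]
contact_force: [-0.3, -0.0, -0.0]
width: 0.0855
finger_force: 0.0
```

```bash
python3 - <<'E'
from h import *
from plant import vision
f=vision.grab_frame("wrist"); np.savez("w1.npz",**f); cv2.imwrite("pics/w1.png",f["image"])
P=cloud(f);print("cam",-f["R"].T@f["t"],f["R"][2],f["fx"])
R=Rtool([.5,0,-.866],[.015,1,0])
delta(np.array([.5,-.3265,.0733])+.1*np.array([-.5,0,.866]),R)
E
```

```text
cam [ 0.34346674 -0.24708402  0.35064317] [ 0.46802087 -0.32870828 -0.82030929] 360.7990123043235
t 2.275 tcp [ 0.4002 -0.3315  0.249 ] rot [ 2.619 -0.007  1.555] q [-0.98  0.19  1.98  0.64  0.77 -1.38] w 0.08504800650007328
rotvec [-0.0012  0.0015 -0.0045] norm 0.004912873088431663 | shift cur [  5.2  -1.4 102.1] | shift new [  5.   -1.5 102.1]
```

View pics/w1.png

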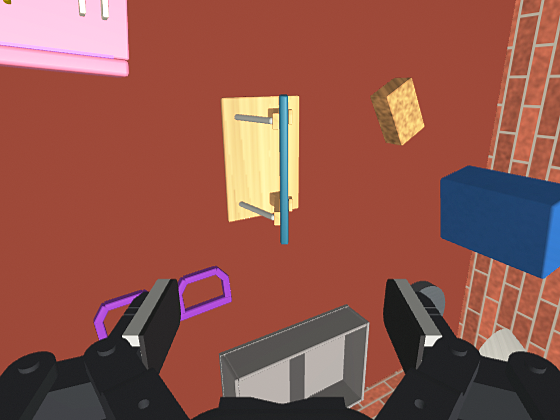

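The wrist view shows the frame edge-on, running from (284,95) to (284,243), so the tool lines up with its plane. I'll refine its position.

```bash
python3 - <<'E'
from h import *
f=load("w1");H=hsv(f);P=cloud(f)
m=(H[...,0]>88)&(H[...,0]<108)&(H[...,1]>90);m[:85]=0;m[255:]=0;m[:,:265]=0;m[:,300:]=0
Q=P[m];print(m.sum(),np.nanmean(Q,0),np.nanmin(Q,0),np.nanmax(Q,0))
c=Q.mean(0);U,S,V=np.linalg.svd(Q-c);print(V[0])
from plant import readout
o=readout.observe();R0=Rn.from_euler("xyz",o["tcp_rot"]).as_matrix()
T=(Q-o["tcp_pos"])@R0*1000
print("tool: med",np.median(T,0),"x",np.percentile(T[:,0],[0,1,99,100]),"y",np.percentile(T[:,1],[1,50,99]),"z",np.percentile(T[:,2],[2,50,98]))
print("slope",np.polyfit(T[:,0],T[:,1],1))
E
```

```text
1174 [ 0.50488179 -0.32226948  0.07254521] [ 0.50118405 -0.39673327  0.03221317] [ 0.53328318 -0.25832495  0.0757288 ]Traceback (most recent call last):
  File "<stdin>", line 5, in <module>
    u, s, vh = gufunc(a, signature=signature)
               ~~~~~~^^^^^^^^^^^^^^^^^^^^^^^^
    raise LinAlgError("SVD did not converge")
numpy.linalg.LinAlgError: SVD did not converge
```

```bash
python3 - <<'E'
from h import *
f=load("w1");H=hsv(f);P=cloud(f)
m=(H[...,0]>88)&(H[...,0]<108)&(H[...,1]>90);m[:85]=0;m[255:]=0;m[:,:265]=0;m[:,300:]=0
Q=P[m];Q=Q[np.isfinite(Q).all(1)]
from plant import readout
o=readout.observe();R0=Rn.from_euler("xyz",o["tcp_rot"]).as_matrix()
T=(Q-o["tcp_pos"])@R0*1000
print("tool: med",np.median(T,0),"x",np.percentile(T[:,0],[0,1,99,100]),"y",np.percentile(T[:,1],[1,50,99]),"z",np.percentile(T[:,2],[2,50,98]))
T=T[T[:,2]<np.median(T[:,2])+4]
print(len(T),np.median(T,0),T.min(0),T.max(0),"slope",np.polyfit(T[:,0],T[:,1],1))
E
```

```text
tool: med [ 11.24497721   2.65339084 205.09230847] x [-64.81622998 -63.33744194  72.72660707  73.54005078] y [-1.63712738  2.65339084  6.06084997] z [203.57229457 205.09230847 206.548932  ]
1166 [ 11.18719333   2.65290816 205.09169067] [-64.81622998  -1.6489726  202.83672912] [ 73.54005078   6.13319994 207.79602477] slope [-0.00861784  2.56823152]
```

>>> step_arm:
  motion: [0,4,2,35,0,0,-0.008,0,0,0,35,0,0,0,0,0,0,35,0,0,0,0,0,0,35,0,0,0,0,0,0,20,0,0,0,0,0,0,10,0,0,0,0,0,0,0,0,0,0]

```text
time: 3.15
tcp_pos: [0.4875, -0.3273, 0.103]
tcp_rot: [2.618, -0.003, 1.565]
contact_force: [0.9, 0.5, 0.4]
width: 0.0426
finger_force: 0.0
```

```bash
python3 - <<'E'
from h import *
from plant import vision,readout
f=vision.grab_frame("wrist"); np.savez("w2.npz",**f); cv2.imwrite("pics/w2.png",f["image"])
H=hsv(f);P=cloud(f)
m=(H[...,0]>88)&(H[...,0]<108)&(H[...,1]>90)
o=readout.observe();R0=Rn.from_euler("xyz",o["tcp_rot"]).as_matrix()
T=(P-o["tcp_pos"])@R0*1000
m&=np.isfinite(T).all(-1)&(abs(T[...,1])<15)&(T[...,2]<60)&(T[...,2]>20)&(abs(T[...,0])<90)
T=T[m];print(len(T),np.median(T,0),np.percentile(T,[1,99],axis=0),"slope",np.polyfit(T[:,0],T[:,1],1),o["width"])
E
```

```text
4308 [14.42394273 -0.60674535 35.50464391] [[-67.54119292  -4.33462148  34.03024157]
 [ 69.05529907   3.09664342  45.59692292]] slope [ 0.00141639 -0.61361827] 0.04262373332484623
```

>>> step_arm:
  motion: [0,1,0,20,0,0,0,0,0,0,20,0,0,0,0,0,0,0,0,0,0,1,0,0,0,0,0,0,1,0,0,0,0,0,0,1,0,0,0,0,0,0,1,0,0,0,0,0,0,1,0,0,0,0,0,0]
  squeeze: 30

```text
time: 4.2
tcp_pos: [0.5071, -0.3269, 0.0692]
tcp_rot: [2.617, -0.001, 1.566]
contact_force: [-6.7, 0.6, 6.5]
width: 0.0072
finger_force: 35.4
```

>>> step_arm:
  motion: [1,0,0,-15,0,0,0,1,0,0,-30,0,0,0,1,0,0,-40,0,0,0,1,0,0,-45,0,0,0,1,0,0,-30,0,0,0,1,0,0,0,0,0,0]

```text
time: 4.95
tcp_pos: [0.4269, -0.3271, 0.2094]
tcp_rot: [2.616, 0.002, 1.565]
contact_force: [-0.1, -0.4, -0.3]
width: 0.0073
finger_force: 33.9
```

```bash
python3 - <<'E'
from h import *
delta([.599,.0245,.22],down(np.pi/2+.093))
delta([.47,.0,.23],down(np.pi/2+.093))
# refine rack yaw + centre from both views: yellow walls and dark bars
for n in("top","side"):
    f=load(n+"0");H=hsv(f);P=cloud(f)
    m=(H[...,0]>20)&(H[...,0]<35)&(H[...,1]>100)&(abs(P[...,1])<.2)&(P[...,0]>.53)&(P[...,0]<.8)
    k=cv2.connectedComponentsWithStats(m.astype(np.uint8))
    for i in range(1,k[0]): print(n,k[2][i,4],k[3][i].round(1),ray(f,k[3][i],.028)[0].round(4),np.nanmean(P[k[1]==i],0).round(4))
E
```

```text
t 4.95 tcp [ 0.4269 -0.3271  0.2094] rot [2.616e+00 2.000e-03 1.565e+00] q [-0.92  0.28  1.98  0.7   0.66 -1.43] w 0.007348481080858831
rotvec [ 0.5255  0.0278 -0.096 ] norm 0.5349060990741449 | shift cur [352.6 152.7  75.7] | shift new [334.1 204.  -10.6]
t 4.95 tcp [ 0.4269 -0.3271  0.2094] rot [2.616e+00 2.000e-03 1.565e+00] q [-0.92  0.28  1.98  0.7   0.66 -1.43] w 0.007348481080858831
rotvec [ 0.5255  0.0278 -0.096 ] norm 0.5349060990741449 | shift cur [327.3  46.3   2.4] | shift new [321.7  73.3 -20.6]
top 8 [256.4 178.6] [ 0.6112 -0.0173  0.028 ] [ 0.6114 -0.0173  0.0269]
top 10 [230.  181.5] [0.6028 0.0606 0.028 ] [0.6035 0.061  0.0236]
top 9 [257.  183.7] [ 0.5961 -0.0191  0.028 ] [ 0.5962 -0.0191  0.0272]
top 10 [230.5 186.4] [0.5882 0.0591 0.028 ] [0.5886 0.0593 0.0251]
side 17 [232.2 226.8] [ 0.6103 -0.0106  0.028 ] [ 0.6125 -0.0132  0.0241]
side 18 [237.5 228.8] [ 0.5955 -0.0118  0.028 ] [ 0.5978 -0.0145  0.0239]
side 19 [215.4 249.3] [0.6031 0.0666 0.028 ] [0.6049 0.0647 0.0248]
side 20 [220.7 251.7] [0.5884 0.0659 0.028 ] [0.5902 0.064  0.0247]
```

>>> step_arm:
  motion: [1,41,6,0,0,0,0,1,41,6,0,0,0,0,1,41,6,0,0,0,0,1,41,6,0,0,0,0,1,41,6,0,0,0,0,1,41,6,0,0,0,0,1,41,6,0,0,0,0,1,41,6,0,0,0,0]

```text
time: 5.95
tcp_pos: [0.4703, 0.003, 0.231]
tcp_rot: [2.618, -0.002, 1.566]
contact_force: [0.8, -1.9, -1.9]
width: 0.0075
finger_force: 33.9
```

>>> step_arm:
  motion: [1,0,0,0,0.131,0.007,-0.025,1,0,0,0,0.131,0.007,-0.025,1,0,0,0,0.131,0.007,-0.025,1,0,0,0,0.131,0.007,-0.025,1,0,0,0,0,0,0]

```text
time: 6.58
tcp_pos: [0.4711, 0.0016, 0.2305]
tcp_rot: [-3.141, -0.003, 1.669]
contact_force: [-0.0, -0.5, -0.6]
width: 0.0073
finger_force: 33.9
```

```bash
python3 - <<'E'
from h import *
from plant import vision,readout
f=vision.grab_frame("wrist"); np.savez("w3.npz",**f); cv2.imwrite("pics/w3.png",f["image"])
print("cam",-f["R"].T@f["t"],f["R"][2])
delta([.6,.024,.17],down(np.pi/2+.097))
E
```

```text
cam [0.46395329 0.08525107 0.3477586 ] [ 0.03229438 -0.32346967 -0.94568729]
t 6.625 tcp [0.4705 0.0016 0.2305] rot [ 3.141e+00 -3.000e-03  1.669e+00] q [-0.1   0.24  1.88  0.    1.03 -0.2 ] w 0.007326578132121406
rotvec [ 0.0006 -0.003   0.0011] norm 0.0032711899986857394 | shift cur [  9.4 131.   60.6] | shift new [  9.7 131.   60.5]
```

View pics/w3.png

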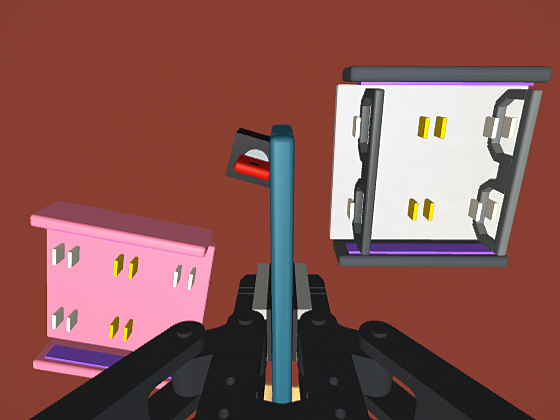

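The wrist view shows the held frame vertical from (283,125) to (283,400). The rack's yellow walls are at (424,127), (440,127), (413,209) and (428,209). I'll measure both in tool axes.

```bash
python3 - <<'E'
from h import *
from plant import readout
f=load("w3");H=hsv(f);P=cloud(f)
o=readout.observe();R0=Rn.from_euler("xyz",o["tcp_rot"]).as_matrix()
T=(P-o["tcp_pos"])@R0*1000
m=(H[...,0]>20)&(H[...,0]<35)&(H[...,1]>100);m[:,:380]=0;m[:,460:]=0;m[:100]=0;m[230:]=0
k=cv2.connectedComponentsWithStats(m.astype(np.uint8))
C=[]
for i in range(1,k[0]):
    if k[2][i,4]<30: continue
    q=P[k[1]==i]; top=q[q[:,2]>np.nanmax(q[:,2])-.003]
    c=np.nanmean(top,0); C.append(c); print(k[3][i],k[2][i,4],"zmax",np.nanmax(q[:,2]).round(4),c.round(4),((c-o["tcp_pos"])@R0*1000).round(1))
C=np.array(C);print("centre",C.mean(0)); 
m=(H[...,0]>88)&(H[...,0]<108)&(H[...,1]>90)&np.isfinite(T).all(-1)&(T[...,2]<60)&(abs(T[...,1])<20)
t=T[m];print("frame tool",np.median(t,0),np.percentile(t,[.5,99.5],axis=0),np.polyfit(t[:,0],t[:,1],1))
top=t[t[:,2]<np.percentile(t[:,2],20)+3];print(np.median(top,0),np.polyfit(top[:,0],top[:,2],1))
# mates in world
g=(H[...,1]<60)&(H[...,2]<140)&(P[...,2]>.05)&(P[...,2]<.08)&(P[...,0]>.5)
k=cv2.connectedComponentsWithStats(g.astype(np.uint8))
for i in range(1,k[0]):
    if k[2][i,4]>150: print("grey",k[3][i],np.nanmean(P[k[1]==i],0).round(4),cv2.minAreaRect(P[k[1]==i][:,:2].astype(np.float32)))
E
```

```text
[423.15714286 126.76190476] 210 zmax 0.029 [0.5932 0.0609 0.0273] [ 46.3 127.7 203.4]
[439.96035242 127.00440529] 227 zmax 0.0293 [0.608  0.0629 0.0273] [ 46.9 142.8 203.4]
[412.5        209.17045455] 176 zmax 0.0289 [ 0.6004 -0.0166  0.0272] [-31.5 127.4 203.3]
[427.99473684 209.36842105] 190 zmax 0.0293 [ 0.6154 -0.0155  0.0274] [-31.8 142.4 203. ]
centre [0.60424555 0.02291668 0.02730927]
frame tool [26.52449229  1.8375533  -4.41788655] [[-38.0129984   -2.26454767 -23.5391813 ]
 [ 68.29396317  18.05343417  21.53933319]] [-1.50040776e-03  1.80781201e+00]
[24.94742159  1.83626747 -4.45582901] [ 0.00697465 -4.85739   ]
grey [370.81465517 170.484375  ] [0.5432 0.0233 0.0601] ((0.544495701789856, 0.01916109025478363), (0.00849417969584465, 0.1395343691110611), 5.406698226928711)
grey [513.07495069 168.97633136] [0.66   0.0355 0.0576] ((0.6621736884117126, 0.030089620500802994), (0.008009974844753742, 0.1395016312599182), 4.733837127685547)
```

>>> step_arm:
  motion: [1,3,45,0,0,0,0,1,3,45,0,0,0,0,1,3,43,0,0,0,0.004,1,0,0,40,0,0,0,1,0,0,45,0,0,0,1,0,0,40,0,0,0,1,0,0,10,0,0,0,1,0,0,0,0,0,0]

```text
time: 7.62
tcp_pos: [0.6018, 0.0237, 0.097]
tcp_rot: [3.141, -0.003, 1.665]
contact_force: [0.9, -0.8, -0.3]
width: 0.0072
finger_force: 33.9
```

```bash
python3 - <<'E'
from h import *
from plant import vision,readout
o=readout.observe();R0=Rn.from_euler("xyz",o["tcp_rot"]).as_matrix()
for n in("wrist","side","top"):
    f=vision.grab_frame(n); np.savez(n+"4.npz",**f); H=hsv(f);P=cloud(f);T=(P-o["tcp_pos"])@R0*1000
    if n!="top":cv2.imwrite(f"pics/{n}4.png",f["image"] if n=="wrist" else cv2.resize(f["image"][150:300,150:330],None,fx=4,fy=4,interpolation=2)[:600])
    m=(H[...,0]>20)&(H[...,0]<35)&(H[...,1]>100)&(abs(T[...,0])<60)&(abs(T[...,1])<20)
    k=cv2.connectedComponentsWithStats(m.astype(np.uint8))
    for i in range(1,k[0]):
        if k[2][i,4]<6: continue
        print(n,"yel",k[2][i],np.nanmedian(T[k[1]==i],0).round(1),np.nanmax(P[k[1]==i][:,2]).round(4))
    m=(H[...,0]>88)&(H[...,0]<108)&(H[...,1]>90)&np.isfinite(T).all(-1)&(T[...,2]<60)&(abs(T[...,1])<20)&(abs(T[...,0])<90)
    if m.sum()>5:t=T[m];print(n,"frame tool",np.median(t,0),np.percentile(t,[1,99],axis=0),np.polyfit(t[:,0],t[:,1],1))
print(o["tcp_pos"],o["tcp_rot"])
E
```

```text
wrist yel [267 154   3  37  99] [37.9 -6.1 69.9] 0.0286
wrist yel [294 154   9  37 287] [38.7  9.8 70.2] 0.0291
wrist frame tool [26.72485181  1.22001847 -4.32646974] [[-37.48736146  -2.69637805  -5.99017213]
 [ 68.32517391   4.89697263  16.06618419]] [3.00749841e-04 1.10499513e+00]
side yel [231 223   4   8  22] [-38.    7.2  70.6] 0.0823
side yel [236 225   4   8  21] [-38.9  -7.8  71.3] 0.0298
side yel [214 245   4   9  24] [41.1  7.4 71.4] 0.0582
side yel [219 248   5   8  21] [41.4 -7.8 71.7] 0.0314
side frame tool [33.58327126 -1.15972609 -5.60235487] [[-45.63270137  -4.73261423  -9.87177179]
 [ 68.68069206   2.46676185  38.07696538]] [ 0.00771363 -1.29514412]
top frame tool [-67.06747496  -5.57880151  -1.74676026] [[-70.18441084  -6.31684286 -14.53920477]
 [-63.8090609    1.37290487  28.15357385]] [ -0.39635257 -31.0006019 ]
[0.60182292 0.023676   0.09700655] [ 3.14097663e+00 -2.70539961e-03  1.66463010e+00]
```

View pics/wrist4.png

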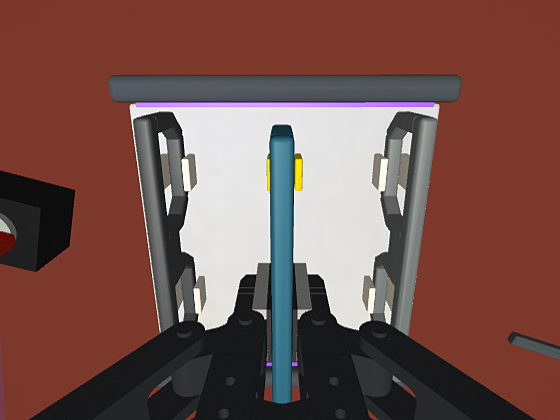

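>>> step_arm:
  motion: [1,0,1.2,15,0,0,0,1,0,0,8,0,0,0,1,0,0,4,0,0,0,1,0,0,3,0,0,0,1,0,0,0,0,0,0]

```text
time: 8.4
tcp_pos: [0.603, 0.0238, 0.0664]
tcp_rot: [-3.141, -0.003, 1.665]
contact_force: [-0.1, 0.2, 0.0]
width: 0.0071
finger_force: 33.9
```

>>> step_arm:
  motion: [1,0,0,4,0,0,0,1,0,0,3,0,0,0,1,0,0,1,0,0,0,1,0,0,0,0,0,0]

```text
time: 8.9
tcp_pos: [0.603, 0.0239, 0.0585]
tcp_rot: [-3.141, -0.003, 1.665]
contact_force: [0.3, 0.6, -1.0]
width: 0.0076
finger_force: 33.9
```

>>> step_arm:
  motion: [1,0,0,1,0,0,0,1,0,0,0,0,0,0]

```text
time: 9.15
tcp_pos: [0.603, 0.0239, 0.0575]
tcp_rot: [-3.141, -0.003, 1.665]
contact_force: [-0.1, 0.5, 0.1]
width: 0.0079
finger_force: 33.9
```

>>> step_arm:
  motion: [1,0,0,1,0,0,0,1,0,0,0,0,0,0,1,0,0,1,0,0,0,1,0,0,0,0,0,0]

```text
time: 9.65
tcp_pos: [0.6032, 0.0239, 0.0567]
tcp_rot: [3.141, -0.003, 1.665]
contact_force: [-4.6, 0.6, 12.9]
width: 0.0074
finger_force: 36.0
```

>>> step_arm:
  motion: [1,0,0,-1,0,0,0,0.6,0,0,0,0,0,0,0.3,0,0,0,0,0,0,0.3,0,0,0,0,0,0,0.3,0,0,0,0,0,0,0.3,0,0,-25,0,0,0,0.3,0,0,-40,0,0,0,0.3,0,0,-45,0,0,0,0.3,0,0,0,0,0,0]

```text
time: 10.78
tcp_pos: [0.6047, 0.0235, 0.17]
tcp_rot: [3.136, -0.002, 1.665]
contact_force: [0.8, 0.2, -0.6]
width: 0.0299
finger_force: 0.0
```

```bash
python3 - <<'E'
from h import *
from plant import vision,readout
f=vision.grab_frame("wrist"); np.savez("w5.npz",**f); cv2.imwrite("pics/w5.png",f["image"])
H=hsv(f);P=cloud(f)
m=(H[...,0]>88)&(H[...,0]<108)&(H[...,1]>90)&(P[...,2]<.09)
q=P[m];print("teal",len(q),np.nanmin(q,0),np.nanmax(q,0),np.nanmedian(q,0))
g=(H[...,1]<60)&(H[...,2]<140)&(P[...,2]>.05)&(P[...,2]<.08)&(P[...,0]>.5)
k=cv2.connectedComponentsWithStats(g.astype(np.uint8))
for i in range(1,k[0]):
    if k[2][i,4]>150: print("grey",k[3][i],np.nanmean(P[k[1]==i],0).round(4),cv2.minAreaRect(P[k[1]==i][:,:2].astype(np.float32)))
# key in start views
for n in("top","side"):
    f=load(n+"0");H=hsv(f);P=cloud(f)
    m=((H[...,0]<6)|(H[...,0]>174))&(H[...,1]>150)&(P[...,2]>.06)&(abs(P[...,1])<.1)&(P[...,0]>.38)&(P[...,0]<.5)
    print(n,m.sum(),rect(m,f,.0725))
delta([.443,.0186,.2],down(np.pi-.17))
E
```

```text
teal 2483 [ 0.42610448 -0.05737223 -0.00065207] [0.69003415 0.09238156 0.06824006] [0.60326484 0.03077043 0.06095654]
grey [189.59246955 203.38132152] [0.5453 0.024  0.0599] ((0.544959545135498, 0.018383696675300598), (0.008555465377867222, 0.14107774198055267), 5.393909454345703)
grey [365.89766082 199.72295322] [0.6616 0.037  0.059 ] ((0.6638582348823547, 0.030483275651931763), (0.008402714505791664, 0.13939662277698517), 5.442228317260742)
top 33 ((0.4427442252635956, 0.016643669456243515), (0.00834142230451107, 0.02885730378329754), 78.72023010253906)
side 59 ((0.4416521191596985, 0.02069650962948799), (0.013451789505779743, 0.03623809292912483), 65.560302734375)
t 10.825 tcp [0.6036 0.0236 0.1677] rot [ 3.139e+00 -2.000e-03  1.665e+00] q [-0.04  0.55  1.59  0.    1.01 -0.13] w 0.029896332279836266
rotvec [ 3.5000e-03 -5.0000e-04 -1.3067e+00] norm 1.3067277456358612 | shift cur [  10.2 -160.3  -32.6] | shift new [157.4 -32.1 -32.3]
```

View pics/w5.png

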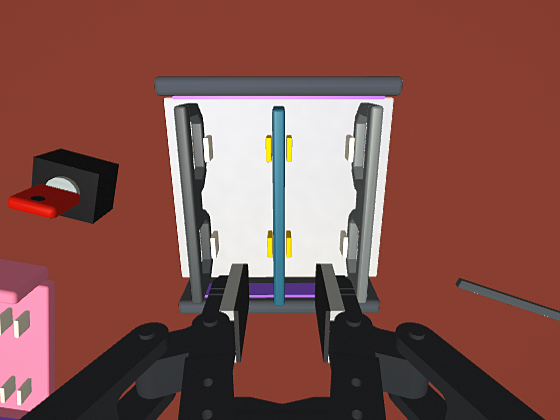

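The frame stands upright between the yellow walls at (278,107)–(278,300). Both grey frames are unmoved. The key is at (45,198). Moving above it now.

>>> step_arm:
  motion: [0,2,0,-33,0,0,0,0,2,-40,0,0,0,0,0,2,-40,0,0,0,0,0,2,-40,0,0,0,0,0,2,-40,0,0,0,0]

```text
time: 11.45
tcp_pos: [0.4409, 0.0184, 0.1983]
tcp_rot: [-3.139, -0.003, 1.665]
contact_force: [-0.1, -0.1, 1.1]
width: 0.0426
finger_force: 0.0
```

>>> step_arm:
  motion: [0,0,0,0,0,0,-0.161,0,0,0,0,0,0,-0.161,0,0,0,0,0,0,-0.161,0,0,0,0,0,0,-0.161,0,0,0,0,0,0,-0.161,0,0,0,0,0,0,-0.161,0,0,0,0,0,0,-0.161,0,0,0,0,0,0,-0.161,0,0,0,0,0,0,0]

```text
time: 12.58
tcp_pos: [0.4423, 0.0185, 0.1986]
tcp_rot: [3.139, -0.003, 2.952]
contact_force: [-0.1, 0.2, 0.5]
width: 0.0426
finger_force: 0.0
```

```bash
cat > k.py <<'E'
from h import *
from plant import vision,readout
import sys
f=vision.grab_frame("wrist"); cv2.imwrite(f"pics/{sys.argv[1]}.png",f["image"]); np.savez(sys.argv[1]+".npz",**f)
H=hsv(f);P=cloud(f);o=readout.observe();R0=Rn.from_euler("xyz",o["tcp_rot"]).as_matrix();T=(P-o["tcp_pos"])@R0*1000
print(o["time"],o["tcp_pos"].round(4),o["tcp_rot"].round(4),o["q"].round(2))
m=((H[...,0]<6)|(H[...,0]>174))&(H[...,1]>150)&(P[...,2]>float(sys.argv[2]))&(abs(T[...,0])<60)&(abs(T[...,1])<30)
t=T[m];print(len(t),"z",np.percentile(t[:,2],[1,10,50]),np.percentile(t,[1,99],axis=0)); t=t[t[:,2]<np.percentile(t[:,2],10)+3]
print(len(t),"head top",np.median(t,0).round(2),cv2.minAreaRect(t[:,:2].astype(np.float32)))
v,u=np.where(m);print("px",u.min(),u.max(),v.min(),v.max())
E
python3 k.py w6 .05
```

```text
12.625 [0.4424 0.0185 0.1988] [ 3.1393e+00 -2.7000e-03  2.9493e+00] [-0.06  0.24  1.97  0.    0.93 -1.45]
525 z [126.09158269 126.86045718 128.11410486] [[-18.67562967  -4.11391169 126.09158269]
 [  9.90553413   3.96458982 147.45229294]]
427 head top [ -4.23  -0.43 127.84] ((-6.123510360717773, -5.466489791870117), (25.470294952392578, 28.431360244750977), 73.79515075683594)
px 233 287 184 272
```

```bash
python3 - <<'E'
from h import *
from plant import readout
f=load("w6");H=hsv(f);P=cloud(f);o=readout.observe();R0=Rn.from_euler("xyz",o["tcp_rot"]).as_matrix();T=(P-o["tcp_pos"])@R0*1000
m=((H[...,0]<6)|(H[...,0]>174))&(H[...,1]>150)&(abs(T[...,0]+4)<22)&(abs(T[...,1])<9)&(T[...,2]<131)
t=T[m];b=[(lambda s:[s[:,0].mean(),s[:,1].mean()])(t[abs(t[:,0]-x)<1]) for x in np.arange(-16,9,3.)]
b=np.array(b);print(len(t),b.round(1).tolist(),np.polyfit(b[:,0],b[:,1],1), t.min(0),t.max(0))
E
```

```text
450 [[-15.8, 0.0], [-13.0, 0.0], [-10.0, -0.2], [-6.8, -0.2], [-4.0, -0.3], [-1.0, -0.1], [2.1, 0.1], [5.0, 0.2], [7.9, -0.4]] [-0.00303311 -0.10531983] [-19.23793971  -4.12273505 125.83080648] [  9.74320324   3.99848894 130.91715892]
```

>>> step_arm:
  motion: [0,-4.5,-0.5,40,0,0,0,0,0,0,40,0,0,0,0,0,0,35,0,0,0,0,0,0,12,0,0,0,0,0,0,5,0,0,0,1,0,0,0,0,0,0,1,0,0,0,0,0,0,1,0,0,0,0,0,0,1,0,0,0,0,0,0,1,0,0,0,0,0,0]
  squeeze: 60

```text
time: 13.88
tcp_pos: [0.4477, 0.0174, 0.0685]
tcp_rot: [3.139, 0.001, 2.953]
contact_force: [-1.4, 0.5, 7.7]
width: 0.0083
finger_force: 59.3
```

>>> step_arm:
  motion: [1,0,0,-10,0,0,0,1,0,0,-25,0,0,0,1,0,0,-35,0,0,0,1,0,0,-45,0,0,0,1,0,0,0,0,0,0]

```text
time: 14.5
tcp_pos: [0.4486, 0.0171, 0.1859]
tcp_rot: [3.138, 0.005, 2.953]
contact_force: [-1.2, -0.2, -1.1]
width: 0.0078
finger_force: 58.6
```

```bash
python3 k.py w7 .1; python3 - <<'E'
from h import *
f=load("top0");H=hsv(f)
from plant import vision
for n in("top","side"):
    f=load(n+"0");H=hsv(f);P=cloud(f);x,y,z=[P[...,i] for i in range(3)]
    box=(abs(x-.455)<.05)&(abs(y-.29)<.05)&(z>.055)
    m=box&(H[...,0]>40)&(H[...,0]<85)&(H[...,1]>60)
    k=cv2.connectedComponentsWithStats(m.astype(np.uint8))
    for i in range(1,k[0]):print(n,k[2][i,4],k[3][i].round(1),ray(f,k[3][i],.07)[0].round(4))
delta([.41,.29,.19],down(np.pi+.073))
E
```

```text
14.55 [0.4476 0.0171 0.184 ] [3.1388e+00 2.2000e-03 2.9528e+00] [-0.07  0.27  1.98  0.    0.89 -1.45]
2142 z [-5.54381357 -4.94482146 -3.72120743] [[-13.42390522  -4.29627626  -5.54381357]
 [ 14.97061429   4.18057211  24.79763668]]
1424 head top [ 1.63  0.1  -4.28] ((0.1100616455078125, -0.011102676391601562), (8.522099494934082, 30.29861068725586), 89.65023803710938)
px 270 293 245 345
top 2 [155.5 231. ] [0.4554 0.2675 0.07  ]
top 5 [139. 232.] [0.4527 0.3139 0.07  ]
side 8 [210.1 336.8] [0.4596 0.2667 0.07  ]
side 10 [196.2 357.7] [0.4557 0.3139 0.07  ]
t 14.55 tcp [0.4476 0.0171 0.184 ] rot [3.139e+00 2.000e-03 2.953e+00] q [-0.07  0.27  1.98  0.    0.89 -1.45] w 0.007770112008579309
rotvec [ 0.0025  0.0026 -0.2618] norm 0.2618040809840598 | shift cur [ 88.2 261.   -5.4] | shift new [ 17.6 274.9  -6. ]
```

>>> step_arm:
  motion: [1,0,0,0,0,0,-0.131,1,0,0,0,0,0,-0.131,1,-4,40,-1,0,0,0,1,-4,40,-1,0,0,0,1,-4,40,-1,0,0,0,1,-5,40,-1,0,0,0,1,-5,42,-1,0,0,0,1,0,0,0,0,0,0]

```text
time: 15.55
tcp_pos: [0.4537, 0.222, 0.187]
tcp_rot: [3.139, -0.002, -3.066]
contact_force: [0.0, -0.1, -0.3]
width: 0.008
finger_force: 58.7
```

```bash
python3 k.py w8 .1
```

```text
15.6 [0.4536 0.2207 0.1869] [ 3.1396e+00 -2.4000e-03 -3.0664e+00] [ 0.36  0.36  1.84  0.    0.95 -1.29]
2149 z [-3.83433853 -3.11617245 -1.88888082] [[-12.71412004  -3.50385135  -3.83433853]
 [ 15.82825235   5.00964463  26.36838866]]
1444 head top [ 2.51  0.92 -2.42] ((-0.6222553253173828, -3.566926956176758), (25.397401809692383, 28.931259155273438), 70.20935821533203)
px 192 293 245 418
```

View pics/w8.png

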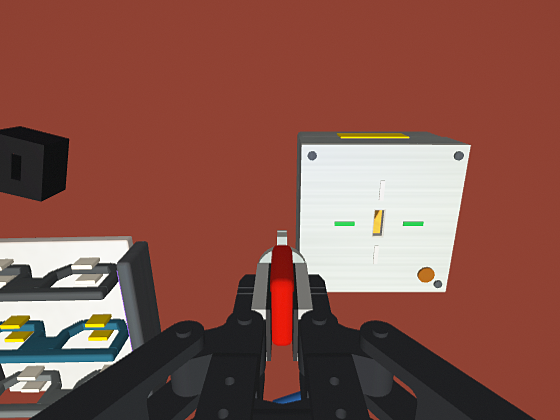

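The view shows the lid with the keyhole at (378,222), green ticks at (344,223) and (413,223), and the held red key at (282,295) with its bit at (281,238).

```bash
cat > l.py <<'E'
from h import *
from plant import readout
import sys
f=load(sys.argv[1]);H=hsv(f);P=cloud(f);o=readout.observe();R0=Rn.from_euler("xyz",o["tcp_rot"]).as_matrix()
T=(P-o["tcp_pos"])@R0*1000
m=(H[...,0]>45)&(H[...,0]<85)&(H[...,1]>80)&(P[...,2]>.05)
k=cv2.connectedComponentsWithStats(m.astype(np.uint8));g=[]
for i in range(1,k[0]):
    if k[2][i,4]>15:
        w=ray(f,k[3][i],.07)[0];g.append(w);print("green",k[3][i].round(1),k[2][i,4],w.round(4),((w-o["tcp_pos"])@R0*1000).round(1))
lid=(abs(P[...,2]-.07)<.004)&(P[...,1]>.2)&(H[...,1]<60)
c=cv2.connectedComponentsWithStats(lid.astype(np.uint8));i=1+np.argmax(c[2][1:,4]);print("lid z",np.median(P[c[1]==i][:,2]),rect(c[1]==i,f,.07))
# keyhole: not-white pixels near mid of ticks
g=np.array(g);mid=g.mean(0);d=g[0]-g[1];print("mid",mid,"yaw",np.degrees(np.arctan2(d[1],d[0]))%180-90)
W=ray(f,np.argwhere(np.ones(m.shape))[:,::-1],.07).reshape(*m.shape,3)
hole=(np.hypot(W[...,0]-mid[0],W[...,1]-mid[1])<.014)&((H[...,1]>50)|(H[...,2]<150))
r=rect(hole,f,.07);print("hole",hole.sum(),r,((np.r_[r[0],.07]-o["tcp_pos"])@R0*1000).round(1))
s=((H[...,0]<6)|(H[...,0]>174))&(H[...,1]>150)&(abs(T[...,0])<25)&(abs(T[...,1])<9)&(T[...,2]<8)
t=T[s];print("head tool",np.percentile(t,[1,99],axis=0).mean(0),np.percentile(t[:,2],[2,30,50]))
E
python3 l.py w8
```

```text
green [344.4 223.5] 81 [0.4604 0.2664 0.07  ] [-10.5  44.8 117. ]
green [412.8 223.5] 82 [0.4567 0.3141 0.07  ] [-10.5  92.7 117.1]
lid z 0.06950020236973173 ((0.4577203691005707, 0.2898466885089874), (0.11040239036083221, 0.11006379872560501), 4.241467475891113)
mid [0.45855189 0.29026955 0.07      ] yaw 4.325078253497679
hole 236 ((0.4579680562019348, 0.2895737886428833), (0.018763631582260132, 0.006306513212621212), 4.291093826293945) [ -9.8  68.1 117.1]
head tool [1.4305421  0.7620443  1.80232488] [-3.7124734  -2.68606953 -2.23743012]
```

>>> step_arm:
  motion: [1,-6,34,0,0,0,0,1,-5.5,34,0,0,0,0,1,0,0,25,0,0,0,1,0,0,20,0,0,0,1,0,0,0,0,0,0,1,0,0,0,0,0,0]

```text
time: 16.35
tcp_pos: [0.4611, 0.2885, 0.1437]
tcp_rot: [3.139, -0.0, -3.069]
contact_force: [0.0, 0.2, -1.2]
width: 0.008
finger_force: 58.8
```

```bash
python3 k.py w9 .1|head -1; python3 l.py w9; python3 - <<'E'
from h import *
from plant import vision
f=vision.grab_frame("side");np.savez("s9.npz",**f)
a=cv2.resize(load("w9")["image"][120:320,180:380],None,fx=2,fy=2,interpolation=2)
b=cv2.resize(f["image"][270:370,155:255],(400,400),interpolation=2)
cv2.imwrite("pics/c9.png",np.hstack([a,b]))
E
```

```text
16.4 [0.4612 0.2886 0.144 ] [ 3.1386e+00  4.0000e-04 -3.0690e+00] [ 0.47  0.48  1.77  0.    0.89 -1.17]
green [243.5 231. ] 120 [0.4601 0.2663 0.07  ] [  2.7 -22.4  73.9]
green [327. 231.] 125 [0.4567 0.3141 0.07  ] [ 2.7 25.4 74.1]
lid z 0.06942573937013219 ((0.45784783363342285, 0.2900680899620056), (0.11022009700536728, 0.10964067280292511), 4.2974162101745605)
mid [0.45842819 0.29017459 0.07      ] yaw 4.074283266572635
hole 354 ((0.4606736898422241, 0.28752008080482483), (0.02463647723197937, 0.014769317582249641), 13.472827911376953) [ 0.6 -1.3 74. ]
head tool [ 1.84280736 -0.76640265  1.92344628] [-3.46688025 -2.42840632 -2.02964893]
```

View pics/c9.png

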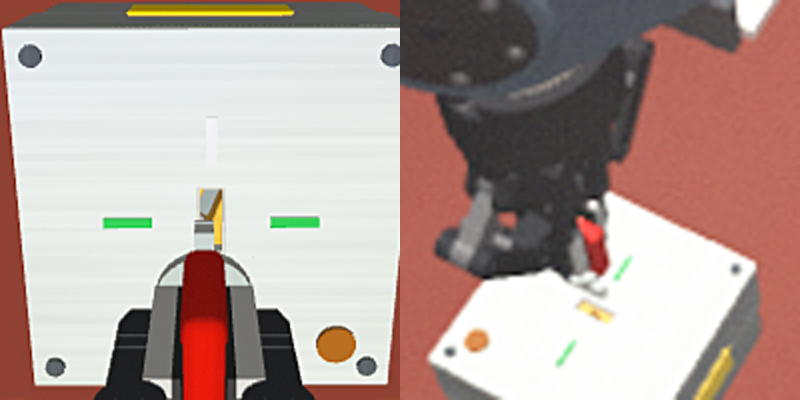

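```bash
python3 - <<'E'
from h import *
f=load("w9");P=cloud(f)
from plant import readout
o=readout.observe();R0=Rn.from_euler("xyz",o["tcp_rot"]).as_matrix();T=(P-o["tcp_pos"])@R0*1000
print(o["tcp_pos"])
for r in range(224,247,2): print(r,T[r,278:287].round(1)[[0,2,4,6,8]].tolist())
print("cam tool",(-f["R"].T@f["t"]-o["tcp_pos"])@R0*1000)
H=hsv(f)
for r in (228,236,240): print(r,f["image"][r,276:290].tolist())
E
```

```text
[0.46119376 0.28879396 0.14408413]
224 [[6.6, -2.8, 75.2], [-7.8, -1.8, 110.8], [-7.4, -0.5, 109.9], [-8.1, 0.9, 111.5], [-3.5, 2.1, 100.1]]
226 [[5.3, -2.8, 75.2], [-6.3, -1.8, 103.6], [-9.2, -0.5, 110.6], [-6.3, 0.8, 103.6], [-3.1, 2.1, 95.8]]
228 [[4.6, -2.8, 74.1], [-4.9, -1.8, 96.8], [-7.0, -0.5, 101.9], [-6.5, 0.8, 100.7], [-3.0, 2.0, 92.2]]
230 [[9.8, -2.7, 58.7], [9.6, -1.6, 59.3], [9.9, -0.6, 58.6], [9.7, 0.5, 58.9], [10.0, 1.5, 58.3]]
232 [[9.8, -2.6, 56.1], [9.6, -1.6, 56.5], [10.0, -0.6, 55.6], [9.4, 0.5, 57.1], [9.6, 1.5, 56.6]]
234 [[9.7, -2.6, 53.8], [9.7, -1.6, 53.6], [9.8, -0.6, 53.5], [9.9, 0.5, 53.3], [9.2, 1.5, 54.8]]
236 [[9.9, -2.6, 50.8], [9.2, -1.6, 52.3], [9.9, -0.6, 50.8], [9.7, 0.4, 51.1], [9.6, 1.5, 51.4]]
238 [[8.9, -2.6, 50.5], [9.0, -1.6, 50.4], [8.5, -0.6, 51.3], [8.5, 0.5, 51.4], [8.5, 1.5, 51.4]]
240 [[7.1, -2.6, 52.0], [7.3, -1.6, 51.7], [7.5, -0.6, 51.2], [7.4, 0.5, 51.5], [7.7, 1.5, 50.6]]
242 [[6.7, -2.6, 50.6], [6.9, -1.6, 50.1], [6.5, -0.6, 50.9], [6.5, 0.5, 50.8], [6.4, 1.5, 51.1]]
244 [[5.4, -2.6, 50.9], [5.4, -1.6, 50.9], [5.5, -0.6, 50.6], 
[... 202 characters left out ...]
 240, 234], [241, 243, 237], [218, 226, 225], [206, 219, 224], [161, 171, 169], [133, 138, 136], [43, 76, 95], [33, 100, 141], [26, 93, 130], [31, 89, 121], [38, 101, 143], [67, 180, 241], [79, 207, 248], [74, 206, 246]]
236 [[248, 251, 247], [146, 152, 145], [144, 150, 144], [149, 154, 147], [148, 154, 147], [150, 155, 149], [148, 154, 148], [149, 154, 147], [149, 154, 148], [151, 153, 145], [161, 146, 132], [73, 213, 255], [74, 210, 249], [69, 209, 249]]
240 [[238, 243, 239], [210, 215, 203], [209, 215, 202], [211, 216, 204], [211, 216, 204], [210, 216, 203], [211, 215, 204], [211, 217, 205], [212, 216, 204], [215, 216, 202], [233, 218, 198], [74, 206, 252], [67, 206, 249], [67, 206, 250]]
```

>>> step_arm:
  motion: [1,2.1,2.2,0,0,0,0,1,0,0,6,0,0,0,1,0,0,3,0,0,0,1,0,0,0,0,0,0]

```text
time: 16.95
tcp_pos: [0.4583, 0.291, 0.1339]
tcp_rot: [3.139, -0.001, -3.068]
contact_force: [0.5, -0.7, 0.1]
width: 0.0086
finger_force: 58.8
```

```bash
python3 k.py w10 .1|head -1; python3 l.py w10|grep green; python3 - <<'E'
from h import *
f=load("w10");P=cloud(f)
from plant import readout
o=readout.observe();R0=Rn.from_euler("xyz",o["tcp_rot"]).as_matrix();T=(P-o["tcp_pos"])@R0*1000
for r in (232,234,236): print(r,T[r,274:296:2].round(1).tolist())
cv2.imwrite("pics/c10.png",cv2.resize(f["image"][190:260,240:330],None,fx=7,fy=7,interpolation=2))
E
```

```text
17.0 [0.4585 0.291  0.1341] [ 3.1391e+00 -8.0000e-04 -3.0684e+00] [ 0.48  0.5   1.77  0.    0.87 -1.17]
green [237.  242.5] 150 [0.4602 0.2662 0.07  ] [  0. -25.  64.]
green [324.2 242. ] 127 [0.4565 0.3141 0.07  ] [ 0.3 23.  64.2]
232 [[5.4, -4.6, 66.1], [-9.4, -4.1, 100.5], [9.7, -2.3, 56.2], [10.0, -1.3, 55.5], [9.9, -0.3, 55.6], [9.7, 0.8, 56.0], [9.1, 1.8, 57.5], [5.7, 3.1, 65.4], [6.0, 4.1, 64.7], [6.0, 5.2, 64.7], [5.6, 6.4, 65.7]]
234 [[4.8, -4.6, 64.8], [-10.5, -4.1, 99.8], [10.5, -2.3, 51.7], [9.7, -1.3, 53.5], [9.8, -0.3, 53.3], [10.2, 0.8, 52.3], [9.8, 1.8, 53.3], [4.3, 3.1, 65.8], [4.9, 4.1, 64.5], [5.1, 5.2, 64.1], [4.6, 6.4, 65.3]]
236 [[3.4, -4.6, 65.2], [-8.8, -4.0, 92.7], [9.9, -2.3, 50.6], [9.6, -1.3, 51.1], [9.6, -0.3, 51.2], [9.4, 0.8, 51.6], [9.5, 1.8, 51.5], [3.6, 3.1, 64.8], [3.8, 4.1, 64.3], [3.7, 5.2, 64.5], [3.6, 6.3, 64.7]]
```

View pics/c10.png

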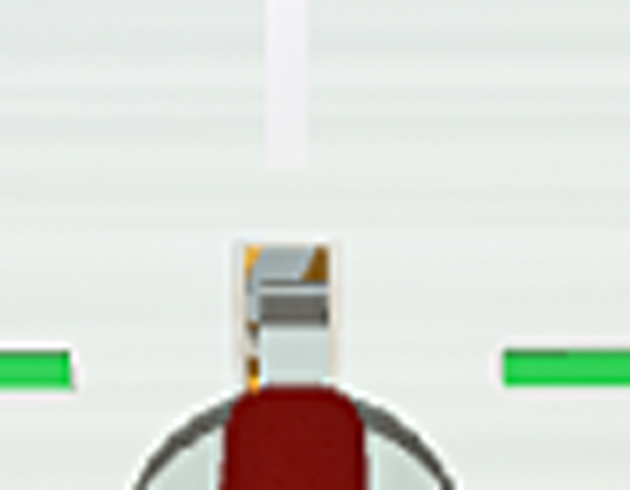

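The crop shows the bit at columns 260–328 over the slot at 242–332. It sits about 0.5 mm too far to +y and about 0.8 mm too far to +x, in tool axes. I'll correct that and descend gently.

>>> step_arm:
  motion: [1,-0.8,-0.5,0,0,0,0,1,0,0,3,0,0,0,1,0,0,2,0,0,0,1,0,0,1.5,0,0,0,1,0,0,0,0,0,0]

```text
time: 17.62
tcp_pos: [0.4593, 0.2906, 0.1276]
tcp_rot: [3.139, -0.001, -3.068]
contact_force: [-0.2, 0.3, -1.2]
width: 0.008
finger_force: 58.8
```

>>> step_arm:
  motion: [1,0,0,3,0,0,0,1,0,0,3,0,0,0,1,0,0,3,0,0,0,1,0,0,3,0,0,0,1,0,0,0,0,0,0]

```text
time: 18.25
tcp_pos: [0.4592, 0.2906, 0.1155]
tcp_rot: [3.139, -0.001, -3.068]
contact_force: [-0.6, -0.4, -1.4]
width: 0.0084
finger_force: 58.8
```

>>> step_arm:
  motion: [1,0,0,1.5,0,0,0,1,0,0,1,0,0,0,1,0,0,0,0,0,0]

```text
time: 18.62
tcp_pos: [0.4593, 0.2906, 0.1132]
tcp_rot: [3.139, -0.001, -3.068]
contact_force: [-0.2, -0.2, 0.1]
width: 0.0079
finger_force: 58.8
```

>>> step_arm:
  motion: [1,0,0,1,0,0,0,1,0,0,0,0,0,0,1,0,0,0.5,0,0,0,1,0,0,0,0,0,0]

```text
time: 19.12
tcp_pos: [0.4595, 0.2907, 0.1121]
tcp_rot: [3.139, 0.0, -3.068]
contact_force: [-0.7, -0.4, 5.8]
width: 0.0083
finger_force: 59.6
```

>>> step_arm:
  motion: [1,0,0,0,0,0,0.08,1,0,0,0,0,0,0.08,1,0,0,0,0,0,0.08,1,0,0,0,0,0,0.08,1,0,0,0,0,0,0]

```text
time: 19.75
tcp_pos: [0.4593, 0.2906, 0.1117]
tcp_rot: [3.139, -0.001, 2.895]
contact_force: [-0.2, -0.6, 0.3]
width: 0.0078
finger_force: 58.8
```

>>> step_arm:
  motion: [1,0,0,0,0,0,0.08,1,0,0,1,0,0,0,1,0,0,1,0,0,0,1,0,0,1,0,0,0,1,0,0,0,0,0,0]

```text
time: 20.38
tcp_pos: [0.4592, 0.2905, 0.1086]
tcp_rot: [3.14, -0.002, 2.816]
contact_force: [-0.3, -2.7, -1.9]
width: 0.0076
finger_force: 58.6
```

>>> step_arm:
  motion: [1,0,0,1,0,0,0,1,0,0,1,0,0,0,1,0,0,1,0,0,0,1,0,0,0,0,0,0]

```text
time: 20.88
tcp_pos: [0.4594, 0.2905, 0.1059]
tcp_rot: [3.139, -0.001, 2.815]
contact_force: [-0.3, -4.1, 3.5]
width: 0.0083
finger_force: 59.6
```

>>> step_arm:
  motion: [1,0,0,1,0,0,0,1,0,0,1,0,0,0,1,0,0,0,0,0,0]

```text
time: 21.25
tcp_pos: [0.4594, 0.2906, 0.1045]
tcp_rot: [3.139, -0.001, 2.815]
contact_force: [-5.3, -7.3, 13.3]
width: 0.0083
finger_force: 60.9
```

```bash
python3 k.py w11 .09; python3 - <<'E'
from h import *
f=load("w11");P=cloud(f);H=hsv(f)
z=P[...,2];lid=np.median(z[(abs(z-.07)<.003)&(P[...,1]>.24)])
d=np.hypot(P[...,0]-.4585,P[...,1]-.2905)
s=(d<.0115)&(z<.08)&(z>.066)
print("lid",lid,"shoulder z pct",np.percentile(z[s],[5,25,50,75,95]),s.sum())
E
```

```text
21.3 [0.4594 0.2906 0.1045] [ 3.1394e+00 -1.3000e-03  2.8150e+00] [ 0.48  0.54  1.79  0.    0.81 -0.77]
1866 z [-3.72635577 -3.14520604 -2.11203806] [[-12.90797934  -4.29451124  -3.72635577]
 [ 15.87302425   4.21567953  13.61217942]]
1437 head top [ 2.6   0.15 -2.41] ((0.660222053527832, -0.10870122909545898), (30.76618194580078, 8.567872047424316), 0.45233702659606934)
px 270 293 259 345
lid 0.06941603613658494 shoulder z pct [0.06891755 0.07098473 0.07284933 0.0734703  0.07417219] 296
```

>>> step_arm:
  motion: [1,0.2,-0.6,-0.3,0,0,0,1,0,-0.1,0,0,0,0.15,1,0,-0.1,0,0,0,0.15,1,0,-0.1,0,0,0,0.15,1,0,-0.1,0,0,0,0.15,1,0,0,0,0,0,0]
  squeeze: 80

```text
time: 22.05
tcp_pos: [0.4588, 0.2895, 0.1046]
tcp_rot: [3.141, -0.002, 2.213]
contact_force: [-2.5, -7.6, 10.8]
width: 0.0078
finger_force: 79.0
```

>>> step_arm:
  motion: [1,-0.2,-0.3,0,0,0,0,1,0,-0.1,0,0,0,0.15,1,0,-0.1,0,0,0,0.15,1,0,-0.1,0,0,0,0.15,1,0,-0.1,0,0,0,0.15,1,0,0,0,0,0,0,1,0,0,0,0,0,0]

```text
time: 22.92
tcp_pos: [0.4577, 0.2891, 0.1046]
tcp_rot: [-3.14, -0.002, 1.615]
contact_force: [-6.4, -6.1, 12.6]
width: 0.0077
finger_force: 79.4
```

```bash
python3 k.py w12 .09; python3 - <<'E'
from h import *
from plant import readout
o=readout.observe();print(o["contact_force"],o["torque"],o["finger_force"])
f=load("w12");P=cloud(f);z=P[...,2];d=np.hypot(P[...,0]-.4585,P[...,1]-.2905)
s=(d<.0115)&(z<.08)&(z>.066)
print("lid",np.median(z[(abs(z-.07)<.003)&(P[...,1]>.24)]),np.percentile(z[s],[25,50,75,95]))
E
```

```text
22.975 [0.4578 0.2891 0.1046] [-3.1398e+00 -2.1000e-03  1.6150e+00] [0.48 0.54 1.79 0.   0.81 0.43]
1810 z [-3.87550396 -3.04030203 -1.96046119] [[-12.05112399  -3.15867189  -3.87550396]
 [ 16.57683729   5.36848012  13.94157775]]
1372 head top [ 3.7   1.29 -2.26] ((1.820939064025879, 1.2205708026885986), (8.550578117370605, 29.92448616027832), 89.33131408691406)
px 270 293 258 401
[-6.81995426 -6.99503982 12.80001953] [-1.26337763  1.12560736  0.05156657] 79.4216787815094
lid 0.06931237886828992 [0.07149844 0.07284531 0.0733405  0.0741113 ]
```

View pics/w12.png

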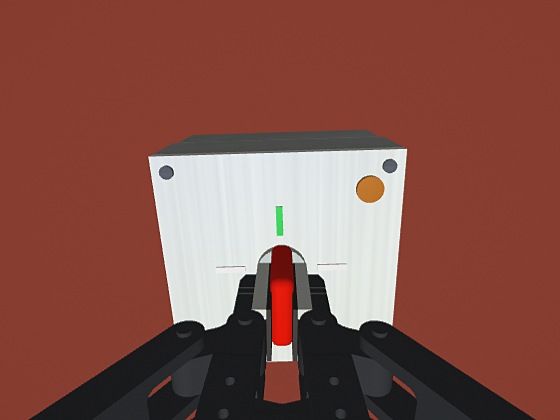

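The head lines up with the green tick at (279,220), and the shoulder is on the lid. I'll check the rack once, then hand in.

```bash
python3 - <<'E'
from h import *
from plant import vision,job,readout
f=vision.grab_frame("side");P=cloud(f);H=hsv(f)
m=(H[...,0]>88)&(H[...,0]<108)&(H[...,1]>90)&(abs(P[...,0]-.6)<.05)&(abs(P[...,1]-.024)<.1)
q=P[m];print(len(q),np.nanmedian(q,0),np.nanmin(q,0),np.nanmax(q,0))
o=readout.observe();print(o["finger_force"],o["contact_force"])
if len(q)>20: print(job.hand_in())
E
```

```text
return np.nanmean(a, axis, out=out, keepdims=keepdims)
Traceback (most recent call last):
ValueError: zero-size array to reduction operation fmin which has no identity
```

```bash
python3 - <<'E'
from h import *
from plant import vision,job,readout
f=vision.grab_frame("side");t=vision.grab_frame("top")
cv2.imwrite("pics/end.png",np.hstack([cv2.resize(f["image"][170:300,150:300],(400,347)),cv2.resize(t["image"][140:270,190:340],(400,347))]))
E
```

```text
(no output)
```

View pics/end.png

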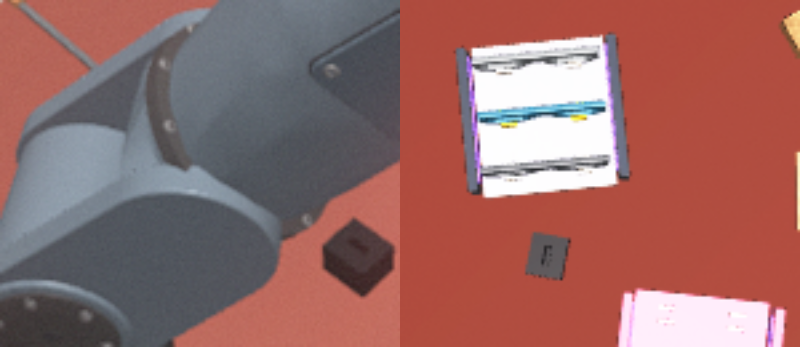

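The arm blocks the side view. The top view shows all three frames standing in the rack, with the blue-green one in the middle at (540,112).

```bash
python3 -c "
from plant import job; print(job.hand_in())"
```

```text
the job is handed in; nothing more can be done
None
```

The job is handed in: the blue-green frame stands released in the middle slot with both grey frames in place, and the key is home in the switch, turned about 1.6 rad (just over a quarter turn) clockwise and still gripped. No verdict was returned, and the cylinder angle is inferred from the tool's turn.

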